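Switch on the red-guarded output of the bench supply

ROBOT

A 7-joint arm with a two-finger parallel gripper is mounted at the origin on the work surface. World frame = base frame: x ahead of the robot, y to its left, z up, the work surface at z = 0. Lengths are in m, angles in rad, forces in N, time in s.
With the tool pointing down it reaches from about 0.425 to 0.825 m from the base axis. Payload 3.6 kg.
Tool frame: the origin (TCP) lies where the fingers leave the gripper's body, on its centre line; the fingertips stand 73 mm ahead of it and the grasp point (between the pads) lies 54 mm ahead of it; z points along the fingers, y is the line along which they close (so a half turn about z gives the same grasp; the last joint's range is limited). The gripper opens to 85 mm and grips with 20 to 120 N. Pads are 22 mm wide; open, the fingers measure 114 mm over their backs; the gripper's body (76 mm by 85 mm) begins 54 mm behind the grasp point. The pads swing forward as they close: fully open they stand 13 mm farther back than shut.
Start: joints at [-1.266, 0.615, -0.013, 1.423, 0.008, 1.103, -0.04], TCP at [0.212, 0.615, 0.304] pointing down, gripper open.
Joint ranges: [-3.12, 3.12], [-0.3, 2.06], [-1.34, 1.32], [0.26, 2.42], [-1.36, 4.5], [0.01, 1.98], [-2.84, 2.84]. Speed limits (rad/s): [2.79, 2.79, 3.14, 3.14, 3.14, 3.14, 3.14].

INTERFACE

Orientations are given as a unit quaternion [x, y, z, w].
In Python, from station import arm, snapshot, camera_info, ticket gives the robot as it stands. Calls block until the motion is done:
- arm.movep(position, orientation): joint-space move of the TCP to a pose.
- arm.line_to(position, velocity=0.15, ori=None): straight line of the TCP; ori=None keeps the orientation; velocity is the mean speed in m/s.
- arm.move_j(angles): joint-space move.
- arm.move_gripper(opening, effort=None): opening from 0.0 (shut) to 1.0 (fully open); effort is the grip in N (None keeps the last); returns when the fingers have stopped.
- arm.pause(seconds).
- arm.ik(position, orientation): joint angles nearest the present ones, or None.
- snapshot(name): name is "side" or "top" or "wrist"; returns the picture (480x640x3 uint8, blue, green, red); there is no depth.
- camera_info(name): a dict with "fx", "fy", "cx", "cy" (pixels), "dist_coeffs" ([k1, k2, p1, p2, k3] as OpenCV has them; the pictures are not rectified), "R" (3x3) and "t" (3): a world point X has camera coordinates R X + t; the wrist camera has in their place "T_tool_cam" (4x4, takes a point from camera to tool coordinates, whose origin is the TCP and whose axes are the flange's). Camera axes: x right, y down, z forward; pixel columns grow to the right and rows downward; lengths in m; the calibration is good to about 2 mm. A picture is of the moment at which its call begins: read the wrist's pose just before it. camera_info takes no time and is no camera call.
A pose or a line that the arm cannot do raises arm.MotionError and nothing moves.
- ticket.finish_job(): hands the job in; it is judged then, once.
Readings, each from a call of its own:
- arm.read_time(): time.
- arm.read_joint_positions(): joint angles.
- arm.read_dq(): joint speeds.
- arm.read_effort(): joint torques, N m.
- arm.read_tool_pos(): TCP position.
- arm.read_eef_rot(): TCP orientation.
- arm.read_ft_force(): force on the tool from outside, world axes, zero at the start.
- arm.read_wrist_torque(): the same for the moment, N m.
- arm.read_opening(): opening from 0.0 (shut) to 1.0 (fully open).
- arm.read_finger_force(): force on a finger pad.
Only numpy, scipy, OpenCV 4.12 (cv2) and the standard library are available. Lean on these libraries where they do the work, as an engineer would, in place of code of your own. Each camera call takes 0.05 s, during which the arm holds its last target. There are 200 camera calls.

TASK

Switch on the red-guarded output of the bench supply: with a fingertip, lift the hinged red guard by its lip and fold it right back until it stays open, push the toggle beneath it over to the far side, towards the guard's hinge, then tip the guard forward so that it drops shut over the switched toggle. Work gently with the fingers and grip nothing; leave the black-guarded switch shut and off, do not lift or shift the jar, spray can or screwdriver, and finish clear of everything.

Things in the scene. Friction and masses are not known exactly. Their poses are not given: they have to be found in the camera images.
- supply: two-output 12 V bench supply: fixed grey steel case, 260 mm deep (x), 340 wide (y), flat top 120 mm up; origin at the centre of its underside, its -x side faces the robot. On top two alike guarded toggle switches 170 mm apart (red and black guard, either may be left), a flat ammeter 8 mm high between them, four binding posts 17 mm high at the rear edge; handles jut 30 mm from its sides, 85 mm up
- red_switch: fixed base of the switch with the RED guard: dark steel plate 110 x 64 x 3 mm on the case top, turned with the case. Origin on the case top (120 mm above the bench) under the switch; x away from the operator, y left, z up; the plate runs from x -60 to +50 mm. In these axes: hinge pin at x +35, z 21 mm (ears beside it reach y +-31, z 27); toggle pivot at x +3, z 11; pilot lamp 11 high at x -48
- red_guard (a joint): angle of the red guard, hinged along its rear: 0 shut, grows as its front lifts up and back, stop at 1.7 rad. About 60 g, swings freely: below about 0.95 rad it falls shut, beyond about 1.3 rad it falls back and rests on the stop. Shut, in the axes of red_switch: roof top z 54 mm, cheeks at y +-23 (inside width 40) down to z 6, front wall's outer face at x -25, from z 54 down to z 22
- red_lip (a point): middle of the free edge of the red guard's finger lip (moves with the guard). The lip is a tongue 46 mm wide, 3 mm thick, that rises forward at 40 deg from the top of the front wall; shut, its edge is 77 mm in front of and 45 mm above the hinge pin and 17 mm out from the wall, with free air below down to the plate; with the guard on its back stop the edge is 55 mm behind and 70 mm above the pin
- red_toggle (a joint): angle of the steel toggle under the red guard: 0 off (leaning 0.4 rad towards the operator), 0.8 on (leaning 0.4 rad to the far side, towards the hinge). It snaps: past the middle (0.4) it goes over by itself and stays; about 2 to 3 N at its tip moves it
- red_tip (a point): end of the toggle under the red guard: round bat 10 mm thick reaching 30 mm from its pivot, so about 39 mm above the case top in either position; off it is 12 mm on the operator's side of the pivot, on 12 mm on the far side. Reachable only with the guard back
- black_switch: fixed base of the neighbouring switch with the BLACK guard, the same in every size as red_switch; to be left alone
- black_guard (a joint): angle of the black guard, 0 shut; leave shut
- black_toggle (a joint): angle of the toggle under the black guard, 0 off; leave off
- jar_mid (a point): centre (half-way up) of a loose amber jar of terminal grease with a yellow cap, 44 mm wide, 45 mm high, standing on the case top at the rear between the switches
- spray_mid (a point): centre (half-way up) of a loose spray can, silver with a blue label, 65 mm wide, 170 mm high, standing on the bench to the right of the supply
- driver_grip (a point): handle of a loose orange screwdriver, 180 mm long, lying on the bench to the right of the supply, handle away from the robot
- battery: fixed black car battery 244 x 179 mm, 199 mm high over its posts, on the bench to the left of the supply; origin at the centre of its underside

How it is judged:
On the way, in this order (a step that is already met when the one before it is completed fails the run):
1. the red guard is folded right back, the toggle still off (value of joint red_guard above 1.45 rad and value of joint red_toggle below 0.15 rad), for 0.2 s.
2. the toggle is over to on while the guard is back (value of joint red_guard above 1.2 rad and value of joint red_toggle above 0.7 rad), for 0.2 s.
At the end, for the whole second after the job is handed in: The red guard is shut (under 0.08 rad) over its toggle, which is on (over 0.7 rad); the black guard is shut (under 0.08 rad) and its toggle off (under 0.15 rad); jar, spray can and screwdriver are within 15 mm of where they stood (value of joint each of red_guard, black_guard below 0.08 rad and value of joint red_toggle above 0.7 rad and value of joint black_toggle below 0.15 rad and distance of each of jar_mid, spray_mid, driver_grip from where it was at the start of the episode below 0.015 m); the robot touches nothing.
It fails at once if the black guard is lifted or its toggle moved (value of joint black_guard above 0.2 rad or value of joint black_toggle above 0.3 rad).
It fails at once if the jar, spray can or screwdriver is lifted, carried or pushed more than 25 mm (distance of any of jar_mid, spray_mid, driver_grip from where it was at the start of the episode above 0.025 m).
It fails at once if the red guard or its toggle is gripped or forced (more than 30 N from the fingers) (contact force between the fingers and red_guard above 30 N or contact force between the fingers and red_toggle above 30 N).
It also fails if it takes over 64 s, if anything falls off the work surface, if the arm or the gripper's body presses on something with over 40 N, if the wrist force passes 120 N, or if a joint passes its speed limit or range.

## Working session

There is one attempt and no reset: what is moved stays moved. The work goes in short steps, each a Python script; the robot and the scene stay as the last script left them, time stands still between calls to the robot, and variables do not carry over. Pictures are saved under pics/ and viewed, at most 10 in all, crops included, and the job is handed in when it is done.

```bash
mkdir -p pics
python3 - <<'E'
from station import arm, snapshot, camera_info
import cv2
for n in("top","side"):
    cv2.imwrite(f"pics/{n}0.png",snapshot(n)); i=camera_info(n); print(n,{k:(v.tolist() if hasattr(v,'tolist') else v) for k,v in i.items()})
print(arm.read_time(),arm.read_tool_pos(),arm.read_eef_rot(), camera_info("wrist"))
E
```

```text
top {'fx': 480.5199338577938, 'fy': 480.5199338577938, 'cx': 316.85090355511227, 'cy': 243.57162709410346, 'dist_coeffs': [0.031677731461671334, 0.0, 0.0, 0.0, 0.0], 'R': [[-0.0029936298855860375, -0.9999446936877084, -0.010082050679455983], [-0.9870172870764229, 0.004573679773142208, -0.16054892234341164], [0.16058615504583887, 0.00947053425777779, -0.9869763906945629]], 't': [-0.0011366254528453717, 0.6152983945713069, 1.3000346397299984]}
side {'fx': 557.8689967488046, 'fy': 557.8689967488046, 'cx': 322.1259874969567, 'cy': 245.17327435807417, 'dist_coeffs': [-0.014282610938106533, 0.0, 0.0, 0.0, 0.0], 'R': [[0.9738533774370035, -0.22669408323637366, 0.01481188307275874], [-0.12228055754786822, -0.5780199018440556, -0.8068088115024344], [0.1914603470704142, 0.78390228070711, -0.5906269125275857]], 't': [-0.6028214682996642, 0.1921720918669503, 1.213399113336653]}
0.1 [0.21155208 0.6140483  0.30285066] [ 1.65125362e-01  9.86271890e-01 -1.15932923e-03 -1.74900261e-04] {'fx': 376.9123121305459, 'fy': 376.9123121305459, 'cx': 322.2439442853077, 'cy': 239.73490233713403, 'dist_coeffs': array([-0.06894545,  0.        ,  0.        ,  0.        ,  0.        ]), 'T_tool_cam': array([[-2.84822147e-04, -9.51233451e-01, -3.08471783e-01,
         7.95366692e-02],
       [ 9.99999639e-01, -5.18017622e-04,  6.74076715e-04,
        -5.27121592e-04],
       [-8.00998140e-04, -3.08471480e-01,  9.51233255e-01,
        -6.97455422e-02],
       [ 0.00000000e+00,  0.00000000e+00,  0.00000000e+00,
         1.00000000e+00]])}
```

View pics/top0.png

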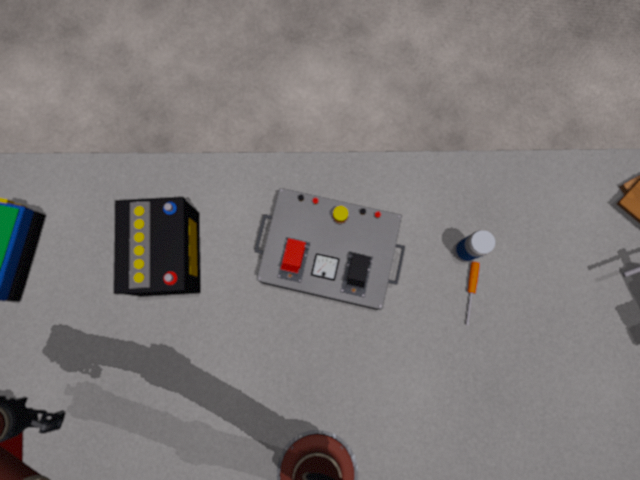

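View pics/side0.png

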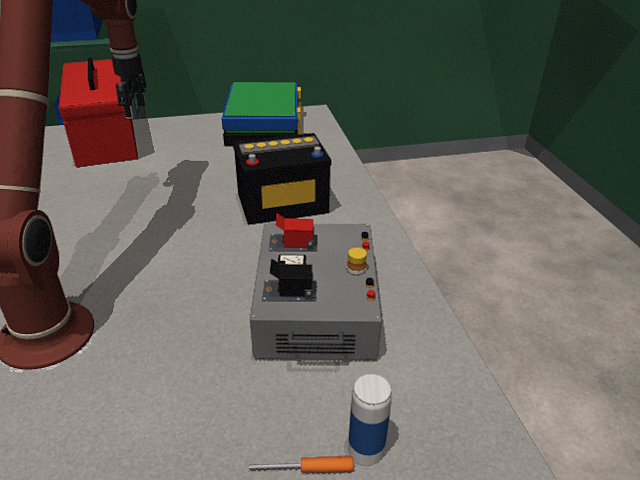

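Top view: the supply's corners are at about (278,189), (402,213), (381,307) and (258,281). The red guard is on the left at (292,255), the black one at (357,268) and the jar at (341,213). The side view agrees, with both guards shut. Next I'll get a rough pose from the top camera, then hover over the red switch for a wrist picture with the fingers shut.

```bash
cat > h.py <<'E'
import numpy as np, cv2
from station import arm, snapshot, camera_info
from scipy.spatial.transform import Rotation as Ro
def cam(n, pose=None):
    i=camera_info(n); K=np.array([[i['fx'],0,i['cx']],[0,i['fy'],i['cy']],[0,0,1]]); d=np.array(i['dist_coeffs'])
    if n=='wrist':
        W=np.eye(4); W[:3,:3]=pose[1].as_matrix(); W[:3,3]=pose[0]; T=W@i['T_tool_cam']; R=T[:3,:3].T; t=-R@T[:3,3]
    else: R,t=np.array(i['R']),np.array(i['t'])
    return K,d,R,t
def ray(c,px,z):
    K,d,R,t=c; u=cv2.undistortPoints(np.float64(px).reshape(-1,1,2),K,d).reshape(-1,2)
    D=np.c_[u,np.ones(len(u))]@R; C=-R.T@t
    return C+D*((z-C[2])/D[:,2])[:,None]
def proj(c,X):
    K,d,R,t=c; return cv2.projectPoints(np.float64(X).reshape(-1,3),cv2.Rodrigues(R)[0],t,K,d)[0].reshape(-1,2)
def red(im):
    h=cv2.cvtColor(im,cv2.COLOR_BGR2HSV); m=(((h[...,0]<6)|(h[...,0]>174))&(h[...,1]>170)&(h[...,2]>70)).astype(np.uint8)
    return m
def pose(): return arm.read_tool_pos(), Ro.from_quat(arm.read_eef_rot())
def tool(yaw,tilt):  # tilt>0: fingers point forward (+x of the switch), tool x toward operator
    return Ro.from_euler('z',yaw)*Ro.from_euler('y',-tilt)*Ro.from_matrix([[-1,0,0],[0,1,0],[0,0,-1]])
E
python3 - <<'E'
from h import *
c=cam('top'); P=ray(c,[(278,189),(402,213),(381,307),(258,281)],.12); print(P)
v=(P[0]+P[3]-P[1]-P[2]); yaw=np.arctan2(-v[0],v[1]); o=P.mean(0); print('case',o,yaw)
m=red(cv2.imread('pics/top0.png')); m[:, :240]=0; m[:225]=0; m[300:]=0
g=ray(c,np.argwhere(m)[:,::-1].astype(float).mean(0),.175)[0]; print('red',g, m.sum())
J=ray(c,(341,213),.165); print('jar',J)
p,_=pose(); arm.move_gripper(0.0)
arm.line_to([p[0],p[1],.42],.25)
ori=tool(yaw,0); h=g+Ro.from_euler('z',yaw).apply([-.06,0,0]); 
arm.movep([h[0],h[1],.40],ori.as_quat())
P=pose(); im=snapshot('wrist'); cv2.imwrite('pics/w1.png',im); cv2.imwrite('pics/s1.png',snapshot('side')[60:360,120:520])
np.savez('w1.npz',p=P[0],q=P[1].as_quat()); print(P[0],P[1].as_quat(),ori.as_quat(),arm.read_opening(),arm.read_time())
print(proj(cam('side'),P[0]+[[0,0,-.073],[0,0,-.086]])-[120,60], proj(cam('wrist',P),P[0]+[[0,0,-.073],[0,0,-.086]]))
E
```

```text
[[ 0.75424995  0.10074075  0.12      ]
 [ 0.68582271 -0.23266359  0.12      ]
 [ 0.43609737 -0.17035194  0.12      ]
 [ 0.50488007  0.15086631  0.12      ]]
case [ 0.59526253 -0.03785212  0.12      ] -0.2066105803200434
red [0.56495522 0.05614123 0.175     ] 584
jar [[ 0.67648652 -0.06739399  0.165     ]]
[0.50628199 0.06972698 0.39989608] [ 1.02006558e-01  9.94783683e-01  2.84973905e-04 -7.33349875e-05] [0.10312164 0.99466875 0.         0.        ] -0.0018050906044108819 3.8
[[144.67592505 102.48591847]
 [144.9564587  107.97895762]] [[323.02670712 314.00475733]
 [322.93388334 300.01772444]]
```

View pics/w1.png

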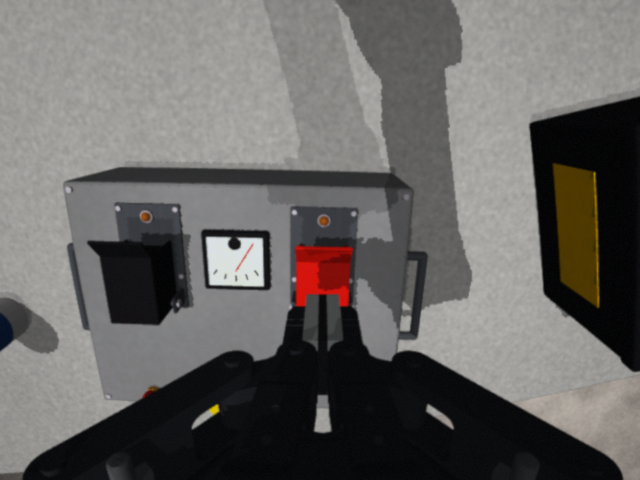

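View pics/s1.png

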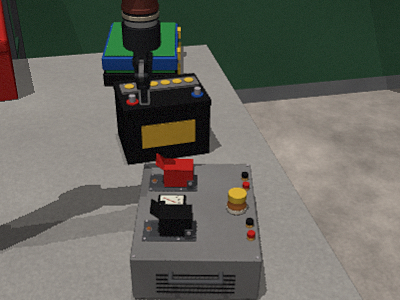

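The wrist view shows the red lip's edge at about row 247, columns 295–352, with the lamp at (323,221). The shut fingertips end near row 294. In the side crop the tips are at about (145,103), so they stand 73 mm ahead of the TCP. Next I'll refine the switch pose from these points.

Run:
```python
from h import *
z=np.load('w1.npz'); c=cam('wrist',(z['p'],Ro.from_quat(z['q']))); im=cv2.imread('pics/w1.png')
m=red(im); r=[(y,np.flatnonzero(m[y,280:370]).min()+280,np.flatnonzero(m[y,280:370]).max()+280) for y in range(240,306,4) if m[y,280:370].sum()>20]; print(r)
ys=[min(np.flatnonzero(m[235:300,x]))+235 for x in range(302,348,4)]; print(ys)
e=ray(c,[(302,ys[0]),(346,ys[-1])],.186); print('edge',e,'yaw',np.arctan2(-(e[1]-e[0])[0],(e[1]-e[0])[1]))
w=ray(c,[(295.5,248),(352,248)],.186); print('lip ends',w,np.linalg.norm(w[1]-w[0])); mid=w.mean(0)
# case front corners, plate front corners, lamp
F=ray(c,[(67,186),(410,189)],.12); v=F[1]-F[0]; yaw=np.arctan2(-v[0],v[1]); print('front',F,np.linalg.norm(v),yaw)
Pl=ray(c,[(291,207),(357,208)],.123); v=Pl[1]-Pl[0]; print('plate',Pl,np.linalg.norm(v),np.arctan2(-v[0],v[1]))
L=ray(c,(323.5,221),.131)[0]; Rz=Ro.from_euler('z',yaw)
print('origin from lip',mid-Rz.apply([-.042,0,0]),'plate',Pl.mean(0)-Rz.apply([-.06,0,0]),'lamp',L-Rz.apply([-.048,0,0]))
ct=cam('top'); m=red(cv2.imread('pics/top0.png')); m[:, :240]=0; m[:225]=0; m[300:]=0
ms=red(cv2.imread('pics/side0.png'))
o=mid-Rz.apply([-.042,0,0]); o[2]=.12
for yy in(-.023,.023): 
  X=o+Rz.apply([[-.042,yy,.066],[-.025,yy,.054],[.035,yy,.054]]); print('top',proj(ct,X).round(1).tolist(),'side',proj(cam('side'),X).round(1).tolist())
k=np.argwhere(m)[:,::-1]; print('top bbox',k.min(0),k.max(0)); ms[:205]=0;ms[260:]=0;ms[:,:255]=0;ms[:,330:]=0; k=np.argwhere(ms)[:,::-1];print('side bbox',k.min(0),k.max(0))
# IK check of the plan
pin=o+Rz.apply([.035,0,.021])
for th in np.arange(0,1.5,.2):
  t0=np.array([-.073-.0,0,.021]); rel=Ro.from_euler('y',th).apply(t0); tilt=np.radians(48)-th; R=tool(yaw,tilt); 
  tcp=pin+Rz.apply(rel)-R.apply([0,0,.073]); q=arm.ik(tcp,R.as_quat()); print(round(th,1),tcp.round(3),None if q is None else np.round(q,2))
```

```text
[(248, np.int64(295), np.int64(352)), (252, np.int64(296), np.int64(351)), (256, np.int64(296), np.int64(351)), (260, np.int64(296), np.int64(350)), (264, np.int64(296), np.int64(349)), (268, np.int64(296), np.int64(349)), (272, np.int64(296), np.int64(349)), (276, np.int64(296), np.int64(349)), (280, np.int64(297), np.int64(348)), (284, np.int64(296), np.int64(348)), (288, np.int64(296), np.int64(348)), (292, np.int64(295), np.int64(349)), (296, np.int64(295), np.int64(349)), (300, np.int64(295), np.int64(348))]
[np.int64(245), np.int64(246), np.int64(246), np.int64(246), np.int64(246), np.int64(246), np.int64(246), np.int64(246), np.int64(247), np.int64(247), np.int64(247), np.int64(246)]
edge [[0.51939438 0.05042076 0.186     ]
 [0.52734472 0.08451089 0.186     ]] yaw -0.22911995532546325
lip ends [[0.52080331 0.04479208 0.186     ]
 [0.52997744 0.08888722 0.186     ]] 0.04503938219281052
front [[ 0.43590629 -0.16702144  0.12      ]
 [ 0.50706648  0.1536861   0.12      ]] 0.32850737519868467 -0.21834755599557504
plate [[0.50067664 0.0407917  0.123     ]
 [0.51426777 0.10145147 0.1
[... 261 characters left out ...]
83.4, 228.4], [310.3, 228.6]]
top [[279.3, 268.5], [281.3, 262.5], [286.6, 239.7]] side [[276.7, 212.6], [284.3, 217.1], [310.4, 217.3]]
top bbox [281 239] [305 272]
side bbox [275 213] [312 246]
0.0 [0.476 0.078 0.211] None
0.2 [0.492 0.074 0.235] [ 0.42  0.66 -1.15  2.29  1.71  0.98 -0.56]
0.4 [0.513 0.07  0.255] [-0.57  0.41  0.41  2.13  0.1   0.23  1.05]
0.6 [0.537 0.064 0.27 ] [-0.41  0.43  0.29  1.94 -0.06  0.57  1.25]
0.8 [0.563 0.059 0.281] [-0.33  0.51  0.27  1.73 -0.15  0.89  1.36]
1.0 [0.591 0.052 0.286] [-0.27  0.61  0.28  1.52 -0.21  1.19  1.42]
1.2 [0.619 0.046 0.285] [-0.22  0.74  0.29  1.3  -0.26  1.49  1.46]
1.4 [0.647 0.04  0.278] [-0.18  0.89  0.31  1.08 -0.31  1.77  1.47]
```

The lip, plate and lamp all give the same origin, about (0.566, 0.058), with yaw −0.219, and its reprojection fits the top and side views. Next I'll plan the lift as an arc about the hinge, check IK and run it.

```bash
cat >> h.py <<'E'
YAW=-.219; O=np.array([.566,.058,.12]); Rz=Ro.from_euler('z',YAW); HT=.011
def tcp(corner,tilt,side=1):
    """corner (x,z) in switch axes of the tip's leading edge; side=1 far face, -1 operator face"""
    n=np.array([np.cos(tilt),np.sin(tilt)])*side; d=np.array([np.sin(tilt),-np.cos(tilt)])
    t=np.array(corner)-HT*n-.073*d
    return O+Rz.apply([t[0],0,t[1]]), tool(YAW,tilt).as_quat()
def go(corner,tilt,side=1,v=.1):
    p,q=tcp(corner,tilt,side); arm.line_to(p,v,ori=q)
def lift(th,gap=0,p=.013):
    """tip corner and tilt for guard angle th, finger touching the lip's under side"""
    tilt=.4-.5*th; a=np.radians(140)-th             # lip direction angle
    diff=a-(np.pi/2+tilt)                            # finger steeper than the lip if >0
    E=np.array([-.077,.045]); c,s=np.cos(th),np.sin(th); E=np.array([E[0]*c+E[1]*s,-E[0]*s+E[1]*c])+[.035,.021]
    l=np.array([np.cos(a),np.sin(a)]); un=np.array([-l[1],l[0]])   # un: away from under side
    return E-p*l+un*(.0015+max(0,p*np.tan(diff))+gap), tilt
E
python3 - <<'E'
from h import *
for th in np.r_[0:1.5:.15,1.45]:
    C,t=lift(th); p,q=tcp(C,t); j=arm.ik(p,q); print(round(th,2),C.round(4),round(t,2),None if j is None else np.round(j,2))
for C,t,s in [((-.05,.09),.4,1),((-.03,.027),.2,1),((.002,.027),.2,1),((.115,.14),0,-1),((.115,.076),0,-1),((.005,.088),0,-1)]:
    p,q=tcp(C,t,s); j=arm.ik(p,q); print(C,None if j is None else np.round(j,2))
E
```

```text
0.0 [-0.0373  0.0514] 0.4 [-0.57  0.42  0.39  2.18  0.07  0.2   1.05]
0.15 [-0.031   0.0626] 0.32 [-0.49  0.41  0.33  2.1   0.01  0.36  1.14]
0.3 [-0.0231  0.0727] 0.25 [-0.44  0.41  0.3   2.01 -0.05  0.51  1.21]
0.45 [-0.0138  0.0812] 0.18 [-0.39  0.43  0.28  1.92 -0.09  0.65  1.27]
0.6 [-0.0033  0.0881] 0.1 [-0.36  0.46  0.27  1.82 -0.12  0.78  1.32]
0.75 [0.0082 0.0932] 0.03 [-0.32  0.5   0.27  1.72 -0.15  0.91  1.36]
0.9 [0.0202 0.0963] -0.05 [-0.3   0.55  0.27  1.62 -0.18  1.04  1.39]
1.05 [0.032  0.0977] -0.12 [-0.27  0.6   0.28  1.53 -0.2   1.16  1.41]
1.2 [0.0434 0.0972] -0.2 [-0.25  0.66  0.28  1.43 -0.22  1.28  1.43]
1.35 [0.0547 0.0951] -0.27 [-0.23  0.72  0.29  1.33 -0.25  1.4   1.45]
1.45 [0.062  0.0928] -0.32 [-0.21  0.76  0.3   1.26 -0.26  1.48  1.46]
(-0.05, 0.09) [-0.61  0.33  0.41  2.16  0.14  0.31  0.98]
(-0.03, 0.027) [-0.4   0.49  0.26  2.04 -0.1   0.45  1.26]
(0.002, 0.027) [-0.37  0.52  0.26  1.96 -0.12  0.49  1.3 ]
(0.115, 0.14) [-0.23  0.68  0.31  1.25 -0.2   1.24  1.43]
(0.115, 0.076) [-0.23  0.72  0.3   1.34 -0.22  1.11  1.45]
(0.005, 0.088) [-0.3   0.55  0.27  1.66 -0.17  0.96  1.38]
```

Run:
```python
from h import *
arm.movep(*tcp((-.075,.12),.4))
C,t=lift(0,gap=.006); go(C,t); f0=arm.read_ft_force(); a=snapshot('side')[150:310,210:410]
for th in np.r_[.05:.5:.1]:
    go(*lift(th),v=.06); print(round(th,2),(arm.read_ft_force()-f0).round(2))
b=snapshot('side')[150:310,210:410]
cv2.imwrite('pics/lift.png',cv2.resize(np.hstack([a,b]),None,fx=2,fy=2)); print(arm.read_time())
```

```text
0.05 [ 0.18 -0.16  0.21]
0.15 [ 0.07 -0.07 -0.11]
0.25 [-0.8  -0.3  -0.28]
0.35 [ 0.16 -0.03 -1.29]
0.45 [ 0.15 -0.33 -1.35]
7.3667
```

View pics/lift.png

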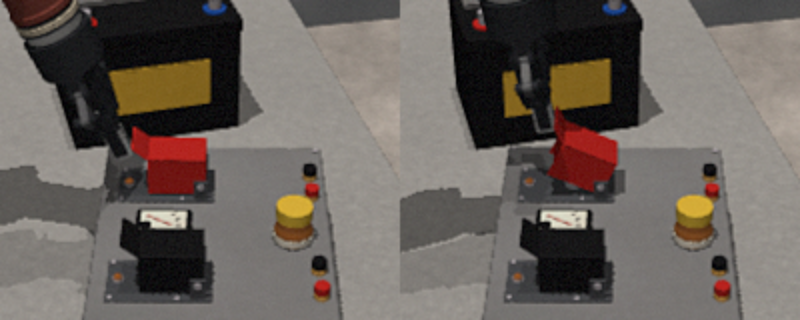

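The left crop shows the tip in front of and under the red lip. In the right one the guard is lifted about 0.4 rad with the finger under the lip, and the forces are tiny. I'll carry on with the arc and push it back.

Run:
```python
from h import *
f0=arm.read_ft_force()
for th in np.r_[.6:1.6:.15]:
    go(*lift(th),v=.08); print(round(th,2),(arm.read_ft_force()-f0).round(2))
arm.pause(.4)
a=snapshot('side')[150:310,210:410]
C,t=lift(1.5); go((C[0]-.06,C[1]+.04),0,v=.12)
go((-.045,.09),.2,v=.15); arm.pause(.3)
b=snapshot('side')[150:310,210:410]
cv2.imwrite('pics/open.png',cv2.resize(np.hstack([a,b]),None,fx=2,fy=2)); print(arm.read_time())
```

```text
0.6 [-1.14 -0.25 -0.33]
0.75 [-0.65  0.62 -0.28]
0.9 [-0.63 -0.34  0.  ]
1.05 [-0.81  0.54  0.87]
1.2 [-0.98 -0.3   1.58]
1.35 [-1.37  0.83  0.08]
1.5 [-1.16  0.32  0.36]
12.3667
```

View pics/open.png

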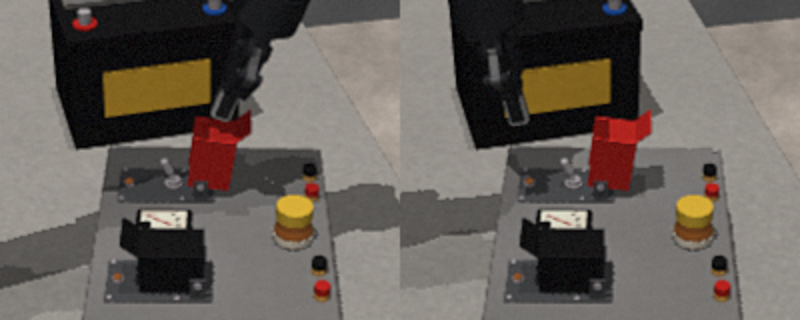

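The guard is resting on its back stop (right crop, about (612,155)) and the toggle is still off, leaning towards the operator. Now I'll push the toggle.

Run:
```python
from h import *
go((-.04,.05),.2); go((-.032,.028),.2,v=.08); f0=arm.read_ft_force()
for x in (-.02,-.014,-.008,-.003,.001,.003):
    go((x,.028),.2,v=.04); print(x,(arm.read_ft_force()-f0).round(2))
arm.pause(.3)
go((-.02,.029),.2,v=.1); go((-.045,.09),.2,v=.15)
b=snapshot('side')[150:310,210:410]
cv2.imwrite('pics/tog.png',cv2.resize(b,None,fx=3,fy=3)); print(arm.read_time())
```

```text
-0.02 [-0.6  -0.25 -0.59]
-0.014 [-0.12 -0.86 -0.02]
-0.008 [-2.87  0.38 -0.93]
-0.003 [-0.46  0.57 -0.35]
0.001 [-0.51  0.32  0.24]
0.003 [ 0.07 -0.89 -0.25]
16.5083
```

View pics/tog.png

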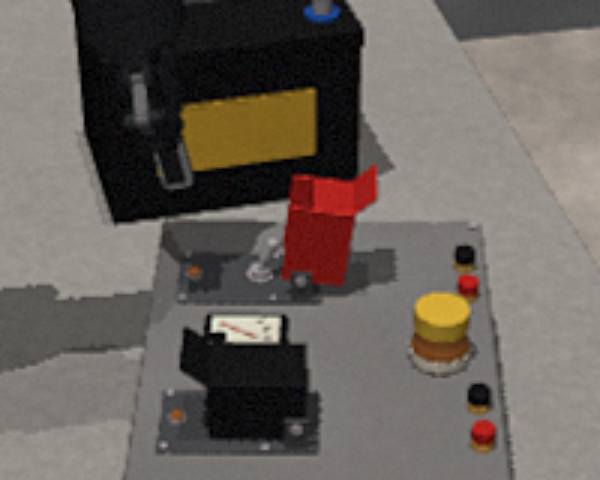

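The toggle at (265,255) now leans to the far side, so it's on, and the guard is still back. Next I'll go over the top, come down behind the guard and tip it forward.

Run:
```python
from h import *
go((-.045,.15),0,-1,v=.15); go((.12,.15),0,-1,v=.2); go((.12,.074),0,-1,v=.12); f0=arm.read_ft_force()
for C in [(.10,.074),(.085,.075),(.07,.076),(.055,.078),(.04,.081),(.025,.085),(.01,.089)]:
    go(C,0,-1,v=.06); print(C,(arm.read_ft_force()-f0).round(2))
arm.pause(.5)
go((.01,.16),0,-1,v=.15); go((-.06,.2),0,-1,v=.15); arm.pause(.3)
b=snapshot('side')[150:310,210:410]
cv2.imwrite('pics/shut.png',cv2.resize(b,None,fx=3,fy=3)); print(arm.read_time())
```

```text
(0.1, 0.074) [ 0.09  0.38 -0.81]
(0.085, 0.075) [-0.27 -0.79 -0.19]
(0.07, 0.076) [ 0.04 -0.67 -1.33]
(0.055, 0.078) [ 0.1  -0.05 -0.94]
(0.04, 0.081) [ 0.66 -0.36 -1.23]
(0.025, 0.085) [ 0.95 -0.4  -0.38]
(0.01, 0.089) [-0.24 -0.12 -1.03]
23.975
```

View pics/shut.png

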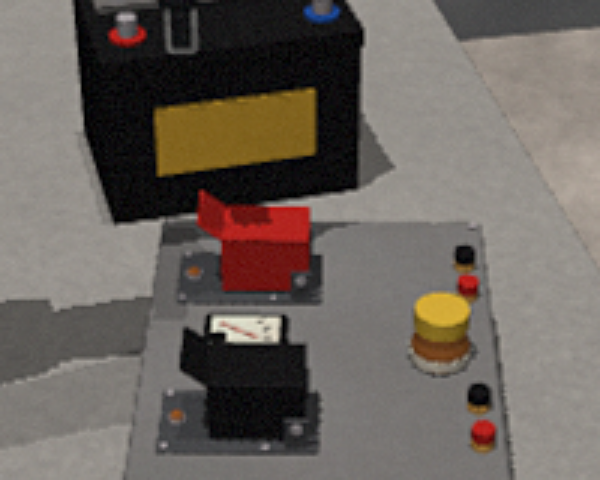

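The red guard is flat shut at (265,245), the black guard and jar haven't moved, and the gripper is well clear above, so I'm handing in.

```bash
python3 -c "
from station import ticket; print(ticket.finish_job())"
```

```text
the job is handed in; nothing more can be done
None
```

The job is handed in at about 24 s of the 64 s: red toggle pushed on and its guard dropped shut over it, black switch and jar unmoved in the last picture, spray can and screwdriver never approached, arm clear; no verdict came back.

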